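# Open the squeeze-and-turn safety cap of a chemical jar

### The job

Squeeze the two white side tabs of the orange safety cap, turn it anticlockwise until you feel its stop, lift it off the jar and set it gently, top side up, on the blue tray, then let go. The jar must not be wrenched round in its holder, nor the cap forced off, and the vial, beaker and bottle nearby stay where they are.

Things in the scene. Friction and masses are not known exactly. Their poses are not given: they have to be found in the camera images.
- cap_center (a point): Middle of the loose orange safety cap (32.5 mm high, 51 mm wide, 75 g), on its axis, 19.5 mm above its skirt's lower edge, 21 mm above the jar's shoulder while on. z up out of its top; tabs on its +y and -y sides: flat upright white pads, 18 mm wide (x), 20 mm high, centred at this height, 63 mm over both at rest, 56 mm squeezed in.
- tab_left (a joint): Inward travel of the tab on the cap's +y side, m: 0 = out, 0.0035 = fully in; sprung, 3 N to start, 8 N when fully in. A tooth under each tab sits in a notch of the jar and stops the cap turning until both tabs are in by more than 2.5 mm.
- tab_right (a joint): Inward travel of the tab on the cap's -y side, likewise. With both tabs in, the cap turns anticlockwise (from above) easily for 0.65 to 1.45 rad, differing from jar to jar, up to a firm stop. There, or up to 0.1 rad before it, it lifts straight off; short of that, lugs hold it down.
- jar (a joint): Turn of the white jar in its holder, rad, 0 at the start, anticlockwise positive. The jar (64 mm wide, yellow band) is only clamped: it stays put up to about 0.45 N m of twist and then slips round. The cap sits on its neck with 1 mm of play all round and binds if pushed sideways.
- tray_floor (a point): Centre of the inner floor (4 mm above the bench) of the fixed flat blue tray, 170 mm (x) by 150 mm (y), rim 9 mm above the bench; z up.
- vial: Small glass vial with red cap, 27 mm wide, 56 mm high, origin at the centre of its foot; a bystander.
- beaker: Small glass beaker, 42 mm wide, 48 mm high, origin at the centre of its foot; a bystander.
- buffer: White plastic reagent bottle with green cap, 53 mm wide, 104 mm high, origin at the centre of its foot; a bystander.
- holder: Fixed holder: aluminium plate 112 x 112 x 10 mm with a grey cup 80 mm wide, 42 mm high; origin at the centre of its underside on the bench, on the jar's axis, z up. The jar's flat shoulder is 88 mm above it; on the shoulder, 28 to 32 mm from the axis, stand four stop blocks 6 mm high beside the cap's teeth; above it the neck, 36 mm wide, 30 mm high.
Things that resemble listed ones, but are neither listed nor needed, are in the scene too. Of the things shaped like the part that bears cap_center, the orange one is meant.

How it is judged:
By the outcome, as a careful person would: the job done as asked, in the order asked, and still so for the second after the job is handed in, with the robot touching nothing.
It also fails if it takes over 64 s, if anything falls off the work surface, if the arm or the gripper's body presses on something with over 40 N, if the wrist force passes 120 N, or if a joint passes its speed limit or range.

### The arm

A 6-joint arm with a two-finger parallel gripper is mounted at the origin on a cart in front of the work surface, level with it; the furniture and walls round the work are solid. World frame = base frame: x ahead of the robot, y to its left, z up, the work surface at z = 0. Lengths are in mm, angles in degrees, forces in N, time in s.
With the tool pointing down it reaches from about 350 to 725 mm from the base axis. Payload 6 kg.
Tool frame: the origin (TCP) lies at the very end of the fingers, on their centre line; the grasp point (between the pads) lies 19 mm behind it; z points along the fingers, y is the line along which they close (so a half turn about z gives the same grasp; the last joint's range is limited). The gripper opens to 85 mm and grips with 20 to 120 N. Pads are 22 mm wide; open, the fingers measure 114 mm over their backs; the gripper's body (76 mm by 85 mm) begins 54 mm behind the grasp point. The pads swing forward as they close: fully open they stand 13 mm farther back than shut.
Start: joints at [92.286, 2.303, 4.859, 0, -92.561, -19.12], TCP at [173.729, 574.275, 231.261] pointing down, gripper open.
Joint ranges: [-146.85, 146.85], [-73.84, 115.35], [-62.03, 85.46], [-188.31, 113.3], [-161.28, -10.13], [-171.36, 171.36]. Speed limits (degrees/s): [147.25, 147.25, 172.46, 180, 180, 180].

### API

Orientations are given as a 3x3 rotation matrix whose columns are the frame's x, y, z axes.
In Python, from plant import env, read_camera gives the robot as it stands. The module is installed in compiled form; this text tells all that it offers.
- The arm moves only by the tool drive_tool, never from a script. Its arguments are lists of equal length, an entry for each row: "slide": the shift along the tool's x, y, z in mm, a list of three; "rot": the turn, a rotation vector about the tool's x, y, z in rad, a list of three; "claw": the opening in per cent of the stroke, from 0 (shut) to 100 (fully open). In form: {"slide": [[tx, ty, tz], ...], "rot": [[wx, wy, wz], ...], "claw": [claw, ...]}. A call has exactly 10 rows; each row is the pose to reach, as a shift and turn from the pose commanded when the call began, along the tool's axes at that moment; what a row does not reach only later rows make up. A row lasts 1/10 s, in which the tool goes at most 50 mm and 8.59 degrees, less where a joint would pass 70% of its speed; a pose out of reach is approached as far as the arm can. A call with a gripper value outside its range is refused whole. The fingers move at their own pace and stop on an object; "newtons" is the grip in N (left out, the last holds). Time passes only in rows, so rows that repeat a pose let the fingers close, or fill a call up. It gives the time, the measured TCP pose, the force, the opening and the grip force at its end, in the units of the state.
- env.observe(): the state, without advancing time (a new reading comes with each control period).
- read_camera(name): name is "scene" or "top" or "wrist"; returns a dict with "img" (384x512x3 uint8, blue, green, red), "depth" (384x512 float32, mm along the optical axis (not along the pixel's ray), 0 where there is no reading), "K" (3x3 intrinsics, pixels), "distortion" ([k1, k2, p1, p2, k3] as OpenCV has them; the pictures are not rectified), "extrinsics" (4x4, takes a point from world to camera coordinates). Camera axes: x right, y down, z forward; pixel columns grow to the right and rows downward; lengths in mm; the calibration is good to about 2 mm. A picture is of the moment at which its call begins.
- env.close_job(): hands the job in; it is judged then, once.
The state is a dict: "time_s": time; "qpos": joint angles; "joint_vel": joint speeds; "joint_efforts": joint torques, N m; "ee_pos": TCP position; "tcp_rot": TCP orientation; "contact_force": force on the tool from outside, world axes, zero at the start; "ft_torque": the same for the moment, N m; "finger_gap": finger opening in mm; "grip_force": force on a finger pad.
Only numpy, scipy, OpenCV 4.12 (cv2) and the standard library are available. Lean on these libraries where they do the work, as an engineer would, in place of code of your own. Each camera call takes 0.05 s, during which the arm holds its last target. There are 200 camera calls.

## Working session

There is one attempt and no reset: what is moved stays moved. The work goes in short steps, Python scripts to look and compute and a tool call to move; the robot and the scene stay as the last step left them, time stands still between calls to the robot, and variables do not carry over. Pictures are saved under pics/ and viewed, at most 10 in all, crops included, and the job is handed in when it is done.

Besides the shell and the picture viewer there is one more tool, called after "Emit:" as a command line: name --argument value ..., lists and objects as JSON in quotes. drive_tool: Moves the arm, as the interface text tells. Its arguments: {"type":"object","properties":{"slide":{"type":"array","items":{"type":"array","items":{"type":"number"}}},"rot":{"type":"array","items":{"type":"array","items":{"type":"number"}}},"claw":{"type":"array","items":{"type":"number"}},"newtons":{"type":"number"}},"required":["slide","rot","claw"]}

```bash
mkdir -p pics; cat > h.py <<'E'
import numpy as np, cv2
from plant import env, read_camera
def ray(c,uv):
    p=cv2.undistortPoints(np.array(uv,float).reshape(-1,1,2),c["K"],np.array(c["distortion"],float)).reshape(-1,2)
    R=c["extrinsics"][:3,:3];t=c["extrinsics"][:3,3]
    return -R.T@t,(R.T@np.c_[p,np.ones(len(p))].T).T
def onplane(c,uv,z):
    o,d=ray(c,uv); return o+d*((z-o[2])/d[:,2])[:,None]
def cloud(c):
    h,w=c["depth"].shape; v,u=np.mgrid[:h,:w]
    o,d=ray(c,np.c_[u.ravel(),v.ravel()])
    return (o+d*c["depth"].reshape(-1,1)).reshape(h,w,3)
E
python3 - <<'E'
from h import *
for n in("scene","top"):
    c=read_camera(n); cv2.imwrite(f"pics/{n}0.png",c["img"]); np.savez(f"{n}0.npz",**{k:np.array(v) for k,v in c.items()})
s=env.observe(); print({k:np.round(v,3).tolist() for k,v in s.items()})
E
```

```text
{'time_s': 0.1, 'qpos': [92.285, 2.335, 4.807, -0.024, -92.562, -19.12], 'joint_vel': [-0.003, -0.051, 0.207, 0.006, 0.086, 0.012], 'joint_efforts': [-0.005, -36.934, 34.828, 6.952, -0.004, -0.0], 'ee_pos': [173.609, 574.016, 230.372], 'tcp_rot': [[0.957, -0.29, -0.0], [-0.29, -0.957, -0.002], [0.0, 0.002, -1.0]], 'contact_force': [-0.349, -0.086, 0.381], 'ft_torque': [0.005, -0.005, 0.058], 'grip_force': 0.0, 'finger_gap': 85.353}
```

View pics/scene0.png

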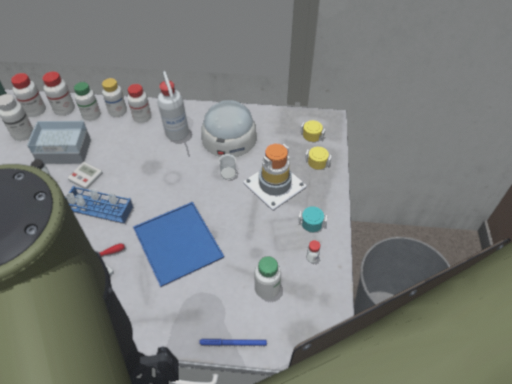

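View pics/top0.png

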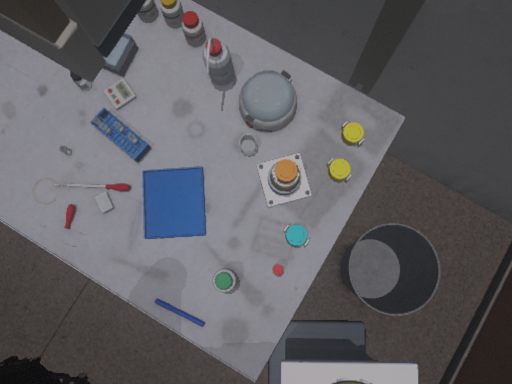

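The scene view shows the orange cap at (276,153) on its holder and the tray at (178,243). In the top view the cap is at (286,171) and the tray at (175,203).

```bash
python3 - <<'E'
from h import *
ims=[]
for n,(u,v) in(("scene",(276,165)),("top",(286,176))):
    c=dict(np.load(f"{n}0.npz")); hsv=cv2.cvtColor(c["img"],cv2.COLOR_BGR2HSV)
    def big(lo,hi):
        m=cv2.inRange(hsv,lo,hi); k,l,s,ce=cv2.connectedComponentsWithStats(m); i=1+s[1:,4].argmax(); return (l==i),s[i],ce[i]
    m,s,ce=big((5,150,120),(14,255,255)); P=cloud(c)
    print(n,"orange",s,ce,onplane(c,[ce],121).round(1))
    p=P[m]; print(" depth med",np.median(p,0).round(1), "zmax",np.percentile(p[:,2],[50,90]))
    top=p[abs(p[:,2]-121)<5]; print(" top pts",len(top),top.mean(0) if len(top) else 0)
    m,s,ce=big((105,150,60),(120,255,255))
    ct=max(cv2.findContours(m.astype(np.uint8),0,2)[0],key=cv2.contourArea)
    q=onplane(c,ct.reshape(-1,2),7)[:,:2].astype(np.float32); print(" tray",s,cv2.minAreaRect(q))
    ims.append(cv2.resize(c["img"][v-32:v+32,u-32:u+32],(400,400),interpolation=cv2.INTER_CUBIC))
    o,_=ray(c,[[0,0]]);print(" cam",o)
cv2.imwrite("pics/crop.png",np.hstack(ims))
E
```

```text
scene orange [267 145  19  15 216] [276.27314815 152.15740741] [[574.9 155.8 121. ]]
 depth med [574.3 155.4 121.4] zmax [121.36407351 122.91289359]
 top pts 216 [574.82393839 155.83959136 121.21936904]
 tray [233 341  27   3  42] ((245.90892028808594, 376.1961975097656), (49.85218048095703, 3.9384870529174805), 65.490966796875)
 cam [-46.54799874 488.1173389  868.19728947]
top orange [294 177   1   1   1] [294. 177.] [[563.8 137.2 121. ]]
 depth med [564.  137.2 120.1] zmax [120.11611894 120.11611894]
 top pts 1 [563.9561531  137.18352075 120.11611894]
 tray [ 144  168   61   70 3858] ((519.6415405273438, 423.65948486328125), (164.09503173828125, 144.4891357421875), 4.27053689956665)
 cam [ 366.43678782  201.80577341 1131.71351999]
```

View pics/crop.png

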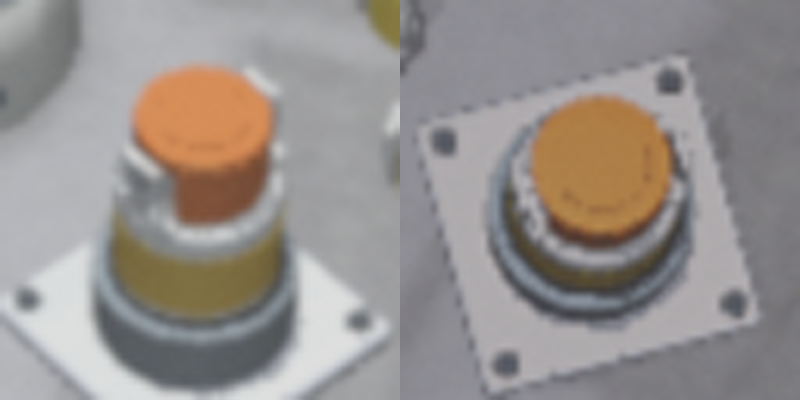

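```bash
python3 - <<'E'
from h import *
c=dict(np.load("scene0.npz"))
a=onplane(c,[[267.2,160.2],[285.9,146.6]],112); print(a.round(1)); d=a[1]-a[0]; print("tab axis yaw",np.degrees(np.arctan2(d[1],d[0])), a.mean(0))
c=dict(np.load("top0.npz"));print("top cap",onplane(c,[[254+602/6.25-64,144+167/6.25]],122))
s=env.observe();R=np.array(s["tcp_rot"]);p=np.array(s["ee_pos"])
print(R.T@(np.array([575,155,235])-p))
E
```

```text
[[568.7 181.1 112. ]
 [589.  124.  112. ]]
tab axis yaw -70.37494193208278 [578.84291611 152.50803524 112.        ]
top cap [[577.56577688 154.26672267 122.        ]]
[505.53553224 284.82864909  -4.10094919]
```

Emit:
drive_tool --slide '[[30, 17, 0], [72, 41, 0], [114, 65, 0], [156, 89, 0], [198, 113, 0], [240, 137, 0], [282, 161, 0], [324, 185, 0], [366, 209, 0], [400, 226, 0]]' --rot '[[0, 0, 0.14], [0, 0, 0.28], [0, 0, 0.42], [0, 0, 0.56], [0, 0, 0.7], [0, 0, 0.84], [0, 0, 0.98], [0, 0, 1.12], [0, 0, 1.26], [0, 0, 1.4]]' --claw '[100, 100, 100, 100, 100, 100, 100, 100, 100, 100]'

```text
time_s: 1.1
ee_pos: [492.3, 239.9, 231.1]
tcp_rot: [[-0.129, -0.992, -0.0], [-0.992, 0.129, -0.0], [0.0, 0.0, -1.0]]
contact_force: [0.3, 0.7, 0.1]
finger_gap: 85.6
grip_force: 0.0
```

```bash
cat >> h.py <<'E'
def to(x,y,z,yaw):
    "tool shift and z-turn to bring TCP to x,y,z with tool y at yaw (deg)"
    s=env.observe();R=np.array(s["tcp_rot"]);p=np.array(s["ee_pos"])
    cy=np.degrees(np.arctan2(R[1,1],R[0,1])); d=(yaw-cy+180)%360-180
    print("t",round(s["time_s"],2),"p",p.round(1),"yaw",cy.round(2),"z",R[:,2].round(4),"q",np.round(s["qpos"],1),"F",np.round(s["contact_force"],2),"T",np.round(s["ft_torque"],3),"gap",round(s["finger_gap"],2),"grip",round(s["grip_force"],1))
    print("shift",(R.T@(np.array([x,y,z])-p)).round(1),"rotz",round(-np.radians(d),4))
E
python3 -c "
from h import *
to(575,155,235,109.6)"
```

```text
t 1.1 p [492.3 239.9 231.1] yaw 172.57 z [-2.e-04 -2.e-04 -1.e+00] q [ 47.   -5.7  -3.    0.  -92.7 -54.4] F [0.35 0.69 0.1 ] T [ 0.069 -0.073 -0.038] gap 85.58 grip 0.0
shift [ 73.5 -93.   -3.9] rotz 1.099
```

Emit:
drive_tool --slide '[[10, -13, 0], [22, -27, 0], [33, -40, -1], [44, -54, -2], [54, -67, -3], [63, -80, -4], [73, -93, -4], [73, -93, -4], [73, -93, -4], [73, -93, -4]]' --rot '[[0, 0, 0.13], [0, 0, 0.27], [0, 0, 0.41], [0, 0, 0.55], [0, 0, 0.69], [0, 0, 0.83], [0, 0, 0.97], [0, 0, 1.1], [0, 0, 1.1], [0, 0, 1.1]]' --claw '[100, 100, 100, 100, 100, 100, 100, 100, 100, 100]'

```text
time_s: 2.1
ee_pos: [574.3, 158.3, 234.9]
tcp_rot: [[-0.939, -0.344, -0.001], [-0.344, 0.939, -0.0], [0.001, -0.0, -1.0]]
contact_force: [0.1, 0.0, -0.3]
finger_gap: 85.6
grip_force: 0.0
```

```bash
python3 - <<'E'
from h import *
to(575,155,235,109.6)
c=read_camera("wrist"); cv2.imwrite("pics/w1.png",c["img"]); np.savez("w1.npz",**{k:np.array(v) for k,v in c.items()})
hsv=cv2.cvtColor(c["img"],cv2.COLOR_BGR2HSV); m=cv2.inRange(hsv,(3,130,100),(18,255,255)); print(m.sum()/255)
P=cloud(c)
o,_=ray(c,[[0,0]]);print(o)
top=(m>0)&(abs(P[...,2]-122)<3); q=P[top]; print(len(q),q.mean(0),cv2.minEnclosingCircle(q[:,:2].astype(np.float32)))
E
```

```text
t 2.1 p [574.3 158.3 234.9] yaw 110.13 z [-6.e-04 -3.e-04 -1.e+00] q [  34.7    1.7    4.6   -0.   -93.  -104.5] F [ 0.11  0.03 -0.27] T [-0.011  0.055 -0.046] gap 85.56 grip 0.0
shift [ 0.5 -3.4 -0.1] rotz 0.0093
1976.0
[501.97856852 131.48135044 377.2548262 ]
1951 [578.02941051 153.03256176 122.04679366] ((578.9060668945312, 153.2635040283203), 24.62510871887207)
```

View pics/w1.png

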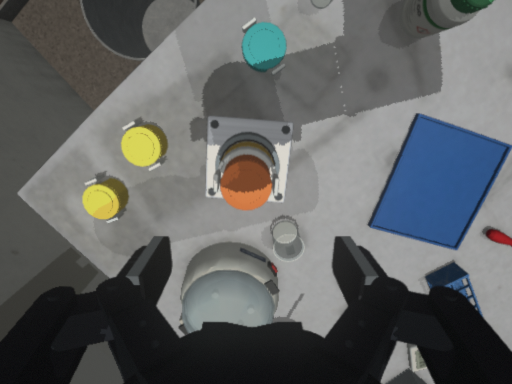

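The cap is at (246,182) with the holder behind it; the tray is on the right at (440,180). I'll zoom in to see the tabs.

```bash
python3 - <<'E'
from h import *
c=dict(np.load("w1.npz")); cv2.imwrite("pics/w1c.png",cv2.resize(c["img"][115:220,195:300],(600,600),interpolation=cv2.INTER_CUBIC))
P=cloud(c); q=P.reshape(-1,3); r=np.hypot(q[:,0]-578.5,q[:,1]-153.2)
s=(q[:,2]>112)&(q[:,2]<121)&(r<36)&(r>27.5)
print(s.sum(), np.c_[q[s].round(1),np.degrees(np.arctan2(q[s,1]-153.2,q[s,0]-578.5)).round(0)][::3])
E
```

```text
170 [[579.6 121.5 112.2 -88. ]
 [579.9 121.  115.5 -87. ]
 [579.2 123.7 114.4 -89. ]
 [579.3 122.4 119.6 -88. ]
 [580.2 124.9 113.3 -87. ]
 [580.  123.6 119.4 -87. ]
 [581.4 123.  118.9 -85. ]
 [582.2 125.6 113.1 -82. ]
 [582.5 122.4 119.6 -83. ]
 [582.  125.1 118.  -83. ]
 [562.5 179.6 116.3 121. ]
 [583.1 123.6 119.5 -81. ]
 [563.8 177.9 117.8 121. ]
 [562.7 180.6 118.  120. ]
 [584.  124.8 118.5 -79. ]
 [564.4 178.1 118.9 119. ]
 [563.3 180.7 119.5 119. ]
 [585.2 124.2 118.9 -77. ]
 [566.9 178.4 114.1 115. ]
 [564.7 180.3 118.7 117. ]
 [586.3 123.6 119.6 -75. ]
 [585.1 126.4 120.1 -76. ]
 [566.1 179.9 118.2 115. ]
 [589.3 122.9 114.3 -70. ]
 [586.9 125.7 118.5 -73. ]
 [567.5 179.4 118.  113. ]
 [566.2 181.9 119.  113. ]
 [588.3 125.1 118.4 -71. ]
 [568.1 179.5 119.2 112. ]
 [567.2 182.3 118.8 111. ]
 [589.3 125.4 118.1 -69. ]
 [569.9 179.3 117.3 108. ]
 [568.6 181.9 118.2 109. ]
 [590.4 124.8 118.7 -67. ]
 [589.5 127.6 118.3 -67. ]
 [569.6 182.3 118.2 107. ]
 [591.1 125.2 119.4 -66. ]
 [590.7 127.9 117.9 -64. ]
 [570.9 181.7 118.2 105. ]
 [592.9 124.5 118.  -63. ]
 [591.5 127.3 119.3 -63. ]
 [571.8 180.9 119.5 104. ]
 [594.  124.8 117.8 -61. ]
 [592.6 127.6 118.7 -61. ]
 [573.8 180.9 116.8 100. ]
 [572.1 183.2 119.3 102. ]
 [594.  127.  118.5 -59. ]
 [576.2 181.1 113.1  95. ]
 [573.6 182.8 118.6  99. ]
 [595.2 127.3 117.9 -57. ]
 [575.1 181.3 118.9  97. ]
 [574.2 184.1 118.5  98. ]
 [575.5 182.4 119.9  96. ]
 [578.4 181.8 115.5  90. ]
 [576.4 183.9 118.8  94. ]
 [577.9 183.5 118.2  91. ]
 [578.7 183.8 118.6  90. ]]
```

View pics/w1c.png

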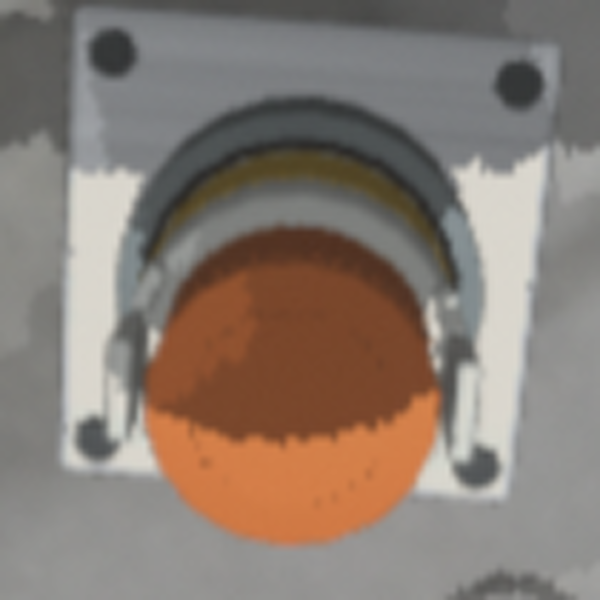

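The white tabs are left (120,370) and right (465,405) of the cap. I'll fit their tops.

```bash
python3 - <<'E'
from h import *
c=dict(np.load("w1.npz"))
P=cloud(c); q=P.reshape(-1,3); r=np.hypot(q[:,0]-579,q[:,1]-153)
s=(q[:,2]>116.5)&(q[:,2]<121)&(r<37)&(r>27.5)
C=[]
for sg in(1,-1):
    k=q[s&(sg*(q[:,1]-153)>0)][:,:2].astype(np.float32); rc=cv2.minAreaRect(k); C.append(k.mean(0)); print(len(k),k.mean(0),rc)
d=C[0]-C[1];print(np.mean(C,0),np.degrees(np.arctan2(d[1],d[0])))
# cap rim: contour of lit/dark orange on plane 122
hsv=cv2.cvtColor(c["img"],cv2.COLOR_BGR2HSV); m=cv2.inRange(hsv,(3,130,60),(18,255,255))
top=(m>0)&(abs(P[...,2]-122)<2); k=P[top][:,:2].astype(np.float32); print(cv2.minAreaRect(k)[:2],cv2.minEnclosingCircle(k))
h=(abs(P[...,2]-10)<2)&(np.hypot(P[...,0]-579,P[...,1]-153)<85); print("holder",cv2.minAreaRect(P[h][:,:2].astype(np.float32)))
to(578.7,153.2,150,106.9)
E
```

```text
69 [570.42847 181.40277] ((570.6683959960938, 181.46084594726562), (16.723304748535156, 3.94002103805542), 15.670485496520996)
69 [587.3555  125.02157] ((587.4089965820312, 124.73390197753906), (16.847497940063477, 4.1500163078308105), 17.381488800048828)
[578.89197 153.21217] 106.71108
((578.7576293945312, 153.6531524658203), (48.70832061767578, 48.045631408691406)) ((578.91064453125, 153.25277709960938), 24.61813735961914)
holder ((578.6843872070312, 153.03570556640625), (110.20259857177734, 111.4042739868164), 15.787766456604004)
t 2.15 p [574.3 158.5 235.1] yaw 110.13 z [-3.e-04 -1.e-04 -1.e+00] q [  34.7    1.7    4.6   -0.   -93.  -104.6] F [-0.14  0.08  0.73] T [0.075 0.052 0.013] gap 85.5 grip 0.0
shift [-2.4 -6.5 85.1] rotz 0.0563
```

Emit:
drive_tool --slide '[[-1, -3, 5], [-2, -5, 20], [-2.4, -6.5, 40], [-2.4, -6.5, 60], [-2.4, -6.5, 75], [-2.4, -6.5, 85], [-2.4, -6.5, 95], [-2.4, -6.5, 105], [-2.4, -6.5, 105], [-2.4, -6.5, 105]]' --rot '[[0, 0, 0.03], [0, 0, 0.06], [0, 0, 0.06], [0, 0, 0.06], [0, 0, 0.06], [0, 0, 0.06], [0, 0, 0.06], [0, 0, 0.06], [0, 0, 0.06], [0, 0, 0.06]]' --claw '[100, 100, 100, 100, 100, 100, 100, 100, 100, 100]'

```text
time_s: 3.15
ee_pos: [579.1, 153.0, 130.6]
tcp_rot: [[-0.959, -0.284, 0.0], [-0.284, 0.959, -0.0], [-0.0, -0.0, -1.0]]
contact_force: [1.1, 0.6, 0.6]
finger_gap: 85.3
grip_force: 0.0
```

```bash
python3 -c "
from h import *
to(578.8,153.2,94,106.7)"
```

```text
t 3.15 p [579.1 153.  130.6] yaw 106.49 z [ 5.e-04 -2.e-04 -1.e+00] q [  34.     2.8   -5.1    0.   -82.1 -107.5] F [1.07 0.57 0.64] T [0.016 0.007 0.021] gap 85.34 grip 0.0
shift [ 0.3  0.3 36.6] rotz -0.0036
```

Emit:
drive_tool --slide '[[0.3, 0.3, 10], [0.3, 0.3, 20], [0.3, 0.3, 30], [0.3, 0.3, 38], [0.3, 0.3, 38], [0.3, 0.3, 38], [0.3, 0.3, 38], [0.3, 0.3, 38], [0.3, 0.3, 38], [0.3, 0.3, 38]]' --rot '[[0, 0, 0], [0, 0, 0], [0, 0, 0], [0, 0, 0], [0, 0, 0], [0, 0, 0], [0, 0, 0], [0, 0, 0], [0, 0, 0], [0, 0, 0]]' --claw '[100, 100, 100, 100, 100, 92, 84, 79, 78, 78]' --newtons 20

```text
time_s: 4.15
ee_pos: [578.7, 153.2, 92.6]
tcp_rot: [[-0.959, -0.284, 0.0], [-0.284, 0.959, 0.0], [-0.0, 0.0, -1.0]]
contact_force: [0.4, 0.5, 0.2]
finger_gap: 66.6
grip_force: 0.0
```

```bash
python3 - <<'E'
from h import *
to(578.8,153.2,92,106.7)
c=read_camera("scene"); w=read_camera("wrist")
a=cv2.resize(c["img"][110:210,226:326],(400,400),interpolation=cv2.INTER_CUBIC)
p=cv2.resize(w["img"][100:384,56:440],(400,296))
p=cv2.copyMakeBorder(p,0,104,0,0,0)
cv2.imwrite("pics/g1.png",np.hstack([a,p]))
E
```

```text
t 4.15 p [578.7 153.2  92.6] yaw 106.49 z [ 4.e-04  1.e-04 -1.e+00] q [  34.     3.7   -8.2    0.   -78.1 -107.5] F [0.44 0.48 0.16] T [-0.033 -0.024 -0.024] gap 66.56 grip 0.0
shift [-0.1 -0.   0.6] rotz -0.0037
```

View pics/g1.png

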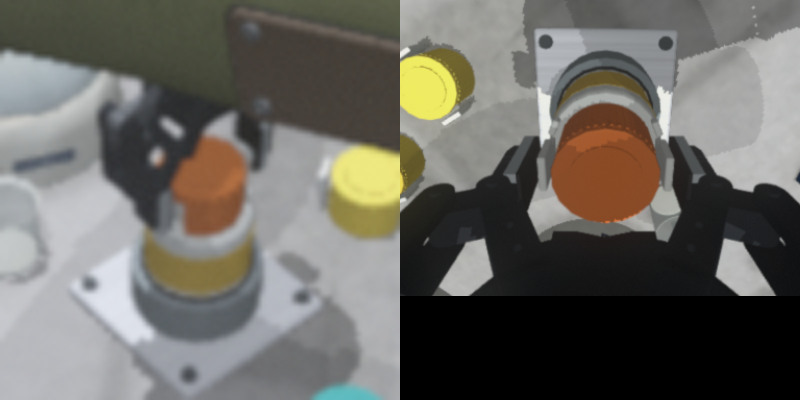

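The pads flank the tabs evenly: left pad at (525,160) beside the tab at (545,165), right pad at (688,160). Next I squeeze.

Emit:
drive_tool --slide '[[0, 0, 0], [0, 0, 0], [0, 0, 0], [0, 0, 0], [0, 0, 0], [0, 0, 0], [0, 0, 0], [0, 0, 0], [0, 0, 0], [0, 0, 0]]' --rot '[[0, 0, 0], [0, 0, 0], [0, 0, 0], [0, 0, 0], [0, 0, 0], [0, 0, 0], [0, 0, 0], [0, 0, 0], [0, 0, 0], [0, 0, 0]]' --claw '[75, 73, 71, 69, 67, 65, 63, 60, 60, 60]' --newtons 20

```text
time_s: 5.25
ee_pos: [579.3, 153.3, 93.9]
tcp_rot: [[-0.959, -0.284, 0.002], [-0.284, 0.959, 0.0], [-0.002, -0.0, -1.0]]
contact_force: [-2.0, -0.9, 6.6]
finger_gap: 55.0
grip_force: 20.9
```

```bash
python3 -c "
from h import *
to(578.8,153.2,92,106.7)"
```

```text
t 5.25 p [579.3 153.3  93.9] yaw 106.5 z [ 2.4e-03  3.0e-04 -1.0e+00] q [ 3.400e+01  3.600e+00 -8.100e+00  1.000e-01 -7.810e+01 -1.075e+02] F [-1.99 -0.9   6.61] T [-0.104  0.476 -0.017] gap 55.04 grip 20.9
shift [0.5 0.1 1.9] rotz -0.0035
```

Emit:
drive_tool --slide '[[0, 0, -0.7], [0, 0, -1.3], [0, 0, -1.3], [0, 0, -1.3], [0, 0, -1.3], [0, 0, -1.3], [0, 0, -1.3], [0, 0, -1.3], [0, 0, -1.3], [0, 0, -1.3]]' --rot '[[0, 0, 0], [0, 0, 0], [0, 0, -0.03], [0, 0, -0.07], [0, 0, -0.11], [0, 0, -0.15], [0, 0, -0.19], [0, 0, -0.23], [0, 0, -0.27], [0, 0, -0.3]]' --claw '[60, 60, 60, 60, 60, 60, 60, 60, 60, 60]'

```text
time_s: 6.25
ee_pos: [578.8, 153.2, 94.0]
tcp_rot: [[-0.831, -0.556, 0.001], [-0.556, 0.831, -0.0], [-0.001, -0.0, -1.0]]
contact_force: [-0.7, -0.3, 4.8]
finger_gap: 55.0
grip_force: 21.3
```

```bash
python3 -c "
from h import *
to(578.8,153.2,93.9,106.7)
c=read_camera('wrist');cv2.imwrite('pics/w2.png',c['img'])"
```

```text
t 6.25 p [578.8 153.2  94. ] yaw 123.77 z [ 7.e-04 -0.e+00 -1.e+00] q [ 34.    3.7  -8.1   0.  -78.2 -90.2] F [-0.75 -0.3   4.83] T [-0.033 -0.03   0.041] gap 55.05 grip 21.3
shift [0.  0.  0.1] rotz 0.2979
```

Emit:
drive_tool --slide '[[0, 0, -0.5], [0, 0, -0.5], [0, 0, -0.5], [0, 0, -0.5], [0, 0, -0.5], [0, 0, -0.5], [0, 0, -0.5], [0, 0, -0.5], [0, 0, -0.5], [0, 0, -0.5]]' --rot '[[0, 0, -0.03], [0, 0, -0.06], [0, 0, -0.09], [0, 0, -0.12], [0, 0, -0.15], [0, 0, -0.18], [0, 0, -0.21], [0, 0, -0.24], [0, 0, -0.27], [0, 0, -0.3]]' --claw '[60, 60, 60, 60, 60, 60, 60, 60, 60, 60]'

```text
time_s: 7.3
ee_pos: [578.5, 153.1, 94.0]
tcp_rot: [[-0.629, -0.777, -0.0], [-0.777, 0.629, -0.0], [0.0, -0.0, -1.0]]
contact_force: [0.4, 0.6, 3.3]
finger_gap: 54.9
grip_force: 21.0
```

```bash
python3 -c "
from h import *
to(578.8,153.2,93.9,106.5)"
```

```text
t 7.3 p [578.5 153.1  94. ] yaw 140.99 z [-1.e-04 -2.e-04 -1.e+00] q [ 34.    3.7  -8.1   0.  -78.3 -73. ] F [0.37 0.63 3.35] T [-0.06  -0.074 -0.034] gap 54.9 grip 21.0
shift [-0.2 -0.2  0.1] rotz 0.602
```

Emit:
drive_tool --slide '[[0, 0, -0.4], [0, 0, -0.4], [0, 0, -0.4], [0, 0, -0.4], [0, 0, -0.4], [0, 0, -0.4], [0, 0, -0.4], [0, 0, -0.4], [0, 0, -0.4], [0, 0, -0.4]]' --rot '[[0, 0, -0.01], [0, 0, -0.02], [0, 0, -0.03], [0, 0, -0.04], [0, 0, -0.05], [0, 0, -0.06], [0, 0, -0.07], [0, 0, -0.08], [0, 0, -0.09], [0, 0, -0.1]]' --claw '[60, 60, 60, 60, 60, 60, 60, 60, 60, 60]'

```text
time_s: 8.3
ee_pos: [578.4, 153.2, 94.2]
tcp_rot: [[-0.55, -0.835, -0.0], [-0.835, 0.55, -0.0], [0.0, 0.0, -1.0]]
contact_force: [0.0, -0.0, -1.0]
finger_gap: 55.1
grip_force: 21.3
```

```bash
python3 -c "
from h import *
to(578.8,153.2,93.9,106.5)"
```

```text
t 8.3 p [578.4 153.2  94.2] yaw 146.64 z [-5.e-04 -2.e-04 -1.e+00] q [ 34.    3.6  -8.1  -0.  -78.3 -67.4] F [ 0.01 -0.05 -0.99] T [-0.001  0.031  0.025] gap 55.14 grip 21.3
shift [-0.2 -0.3  0.3] rotz 0.7006
```

Still free at 0.70 rad.

Emit:
drive_tool --slide '[[0, 0, 0], [0, 0, 0], [0, 0, 0], [0, 0, 0], [0, 0, 0], [0, 0, 0], [0, 0, 0], [0, 0, 0], [0, 0, 0], [0, 0, 0]]' --rot '[[0, 0, -0.01], [0, 0, -0.02], [0, 0, -0.03], [0, 0, -0.04], [0, 0, -0.05], [0, 0, -0.06], [0, 0, -0.07], [0, 0, -0.08], [0, 0, -0.09], [0, 0, -0.1]]' --claw '[60, 60, 60, 60, 60, 60, 60, 60, 60, 60]'

```text
time_s: 9.3
ee_pos: [578.6, 153.1, 94.5]
tcp_rot: [[-0.464, -0.886, 0.0], [-0.886, 0.464, -0.0], [0.0, -0.0, -1.0]]
contact_force: [-0.2, -0.1, -1.8]
finger_gap: 55.2
grip_force: 21.4
```

```bash
python3 -c "
from h import *
to(578.8,153.2,93.9,106.5)"
```

```text
t 9.3 p [578.6 153.1  94.5] yaw 152.38 z [ 0.e+00 -1.e-04 -1.e+00] q [ 34.    3.6  -8.    0.  -78.3 -61.6] F [-0.18 -0.07 -1.83] T [-0.035  0.023  0.008] gap 55.21 grip 21.4
shift [-0.1 -0.2  0.6] rotz 0.8007
```

Emit:
drive_tool --slide '[[0, 0, 0.3], [0, 0, 0.3], [0, 0, 0.3], [0, 0, 0.3], [0, 0, 0.3], [0, 0, 0.3], [0, 0, 0.3], [0, 0, 0.3], [0, 0, 0.3], [0, 0, 0.3]]' --rot '[[0, 0, -0.01], [0, 0, -0.02], [0, 0, -0.03], [0, 0, -0.04], [0, 0, -0.05], [0, 0, -0.06], [0, 0, -0.07], [0, 0, -0.08], [0, 0, -0.09], [0, 0, -0.1]]' --claw '[60, 60, 60, 60, 60, 60, 60, 60, 60, 60]'

```text
time_s: 10.3
ee_pos: [578.9, 153.2, 94.4]
tcp_rot: [[-0.373, -0.928, 0.001], [-0.928, 0.373, 0.0], [-0.0, -0.001, -1.0]]
contact_force: [1.6, -1.0, -0.6]
finger_gap: 55.4
grip_force: 21.4
```

```bash
python3 -c "
from h import *
to(578.8,153.2,93.9,106.5)"
```

```text
t 10.3 p [578.9 153.2  94.4] yaw 158.1 z [ 8.e-04  0.e+00 -1.e+00] q [ 34.    3.7  -8.1   0.  -78.3 -55.9] F [ 1.62 -1.04 -0.65] T [-0.158 -0.816 -0.071] gap 55.41 grip 21.4
shift [0.  0.1 0.5] rotz 0.9006
```

Emit:
drive_tool --slide '[[0, 0, 0], [0, 0, 0], [0, 0, 0], [0, 0, 0], [0, 0, 0], [0, 0, 0], [0, 0, 0], [0, 0, 0], [0, 0, 0], [0, 0, 0]]' --rot '[[0, 0, -0.005], [0, 0, -0.01], [0, 0, -0.015], [0, 0, -0.02], [0, 0, -0.025], [0, 0, -0.03], [0, 0, -0.035], [0, 0, -0.04], [0, 0, -0.04], [0, 0, -0.04]]' --claw '[60, 60, 60, 60, 60, 60, 60, 60, 60, 60]'

```text
time_s: 11.3
ee_pos: [579.0, 153.1, 94.4]
tcp_rot: [[-0.336, -0.942, 0.001], [-0.942, 0.336, 0.0], [-0.0, -0.001, -1.0]]
contact_force: [5.9, -1.6, -1.1]
finger_gap: 55.1
grip_force: 21.5
```

```bash
python3 - <<'E'
from h import *
to(578.8,153.2,93.9,106.5)
c=read_camera("wrist");cv2.imwrite("pics/w3.png",c["img"])
p=cv2.imread("pics/w2.png")
cv2.imwrite("pics/cmp.png",np.hstack([cv2.resize(x[140:320,146:356],(400,343),interpolation=cv2.INTER_CUBIC) for x in(p,c["img"])]))
E
```

```text
t 11.3 p [579.  153.1  94.4] yaw 160.34 z [ 9.e-04  0.e+00 -1.e+00] q [ 34.    3.6  -8.1   0.  -78.3 -53.7] F [ 5.95 -1.56 -1.07] T [-0.255 -1.755 -0.234] gap 55.1 grip 21.5
shift [-0.   0.2  0.5] rotz 0.9397
```

View pics/cmp.png

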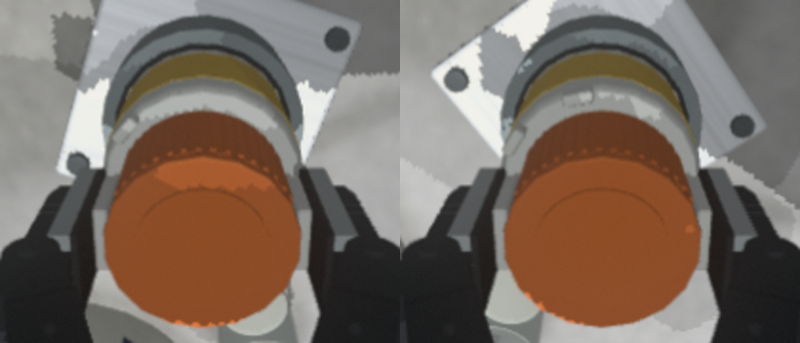

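Cap turns with the gripper (its embossed arc at (200,215)/(600,215) stays put relative to the pads), and torque is rising: probably the stop. I'll relieve the side force, then test once more.

Emit:
drive_tool --slide '[[0, -0.2, 0], [0, -0.4, 0], [0, -0.5, 0], [0, -0.5, 0], [0, -0.5, 0], [0, -0.5, 0], [0, -0.5, 0], [0, -0.5, 0], [0, -0.5, 0], [0, -0.5, 0]]' --rot '[[0, 0, 0], [0, 0, 0], [0, 0, 0], [0, 0, 0], [0, 0, 0], [0, 0, 0], [0, 0, 0], [0, 0, 0], [0, 0, 0], [0, 0, 0]]' --claw '[60, 60, 60, 60, 60, 60, 60, 60, 60, 60]'

```text
time_s: 12.35
ee_pos: [579.1, 153.0, 94.2]
tcp_rot: [[-0.336, -0.942, 0.0], [-0.942, 0.336, -0.0], [0.0, -0.0, -1.0]]
contact_force: [4.3, 0.4, -0.8]
finger_gap: 55.1
grip_force: 22.0
```

```bash
python3 -c "
from h import *
to(578.8,153.2,93.9,106.5)"
```

```text
t 12.35 p [579.1 153.   94.2] yaw 160.35 z [ 1.e-04 -0.e+00 -1.e+00] q [ 34.    3.7  -8.    0.  -78.3 -53.6] F [ 4.25  0.37 -0.84] T [ 0.068 -1.193 -0.241] gap 55.12 grip 22.0
shift [-0.1  0.3  0.3] rotz 0.9399
```

Emit:
drive_tool --slide '[[0, -0.2, 0], [0, -0.4, 0], [0, -0.4, 0], [0, -0.4, 0], [0, -0.4, 0], [0, -0.4, 0], [0, -0.4, 0], [0, -0.4, 0], [0, -0.4, 0], [0, -0.4, 0]]' --rot '[[0, 0, 0], [0, 0, 0], [0, 0, -0.005], [0, 0, -0.01], [0, 0, -0.015], [0, 0, -0.02], [0, 0, -0.02], [0, 0, -0.02], [0, 0, -0.02], [0, 0, -0.02]]' --claw '[60, 60, 60, 60, 60, 60, 60, 60, 60, 60]'

```text
time_s: 13.35
ee_pos: [579.3, 152.9, 94.1]
tcp_rot: [[-0.317, -0.948, -0.0], [-0.948, 0.317, -0.0], [0.0, 0.0, -1.0]]
contact_force: [-0.4, 1.7, 1.0]
finger_gap: 54.9
grip_force: 22.3
```

```bash
python3 -c "
from h import *
to(578.8,153.2,93.9,106.5)"
```

```text
t 13.35 p [579.3 152.9  94.1] yaw 161.49 z [-3.e-04 -1.e-04 -1.e+00] q [ 33.9   3.8  -8.   -0.  -78.3 -52.4] F [-0.45  1.74  1.02] T [ 0.457 -0.01  -0.401] gap 54.93 grip 22.3
shift [-0.1  0.6  0.2] rotz 0.9598
```

Firm stop confirmed (torque rising steeply, about −0.4 N m at 0.96 rad). I'll back off slightly and start lifting gently.

Emit:
drive_tool --slide '[[0, 0, 0], [0, 0, 0], [0, 0, 0], [0, 0, 0], [0, 0, -0.5], [0, 0, -1], [0, 0, -1.5], [0, 0, -2], [0, 0, -2.5], [0, 0, -3]]' --rot '[[0, 0, 0.015], [0, 0, 0.03], [0, 0, 0.045], [0, 0, 0.045], [0, 0, 0.045], [0, 0, 0.045], [0, 0, 0.045], [0, 0, 0.045], [0, 0, 0.045], [0, 0, 0.045]]' --claw '[60, 60, 60, 60, 60, 60, 60, 60, 60, 60]'

```text
time_s: 14.35
ee_pos: [579.3, 152.8, 97.1]
tcp_rot: [[-0.36, -0.933, -0.0], [-0.933, 0.36, -0.0], [0.0, 0.0, -1.0]]
contact_force: [0.3, 0.1, -1.1]
finger_gap: 54.5
grip_force: 21.6
```

```bash
python3 -c "
from h import *
to(578.8,153.2,93.9,106.5)"
```

```text
t 14.35 p [579.3 152.8  97.1] yaw 158.91 z [-3.e-04 -3.e-04 -1.e+00] q [ 33.9   3.7  -7.7   0.  -78.6 -55. ] F [ 0.27  0.1  -1.08] T [-0.016 -0.05  -0.067] gap 54.55 grip 21.6
shift [-0.2  0.6  3.2] rotz 0.9148
```

Emit:
drive_tool --slide '[[0, 0, -2], [0, 0, -5], [0, 0, -9], [0, 0, -14], [0, 0, -19], [0, 0, -25], [0, 0, -32], [0, 0, -40], [0, 0, -48], [0, 0, -55]]' --rot '[[0, 0, 0], [0, 0, 0], [0, 0, 0], [0, 0, 0], [0, 0, 0], [0, 0, 0], [0, 0, 0], [0, 0, 0], [0, 0, 0], [0, 0, 0]]' --claw '[60, 60, 60, 60, 60, 60, 60, 60, 60, 60]'

```text
time_s: 15.35
ee_pos: [579.6, 152.9, 153.2]
tcp_rot: [[-0.36, -0.933, 0.001], [-0.933, 0.36, 0.0], [-0.0, -0.001, -1.0]]
contact_force: [0.0, 0.4, -0.3]
finger_gap: 55.1
grip_force: 21.8
```

```bash
python3 - <<'E'
from h import *
to(519.6,423.7,150,159)
c=read_camera("scene");w=read_camera("wrist"); np.savez("w4.npz",**{k:np.array(v) for k,v in w.items()})
cv2.imwrite("pics/l1.png",np.hstack([cv2.resize(c["img"][70:230,180:340],(400,400),interpolation=cv2.INTER_CUBIC),cv2.resize(w["img"][:,56:440],(400,400))]))
hsv=cv2.cvtColor(w["img"],cv2.COLOR_BGR2HSV);P=cloud(w)
m=cv2.inRange(hsv,(105,130,50),(122,255,255))>0; m&=(P[...,2]<20)&(P[...,2]>-10)
print("tray wrist",m.sum(), cv2.minAreaRect(P[m][:,:2].astype(np.float32)) if m.sum()>50 else 0, np.median(P[m][:,2]))
m=cv2.inRange(hsv,(3,130,60),(18,255,255))>0; print("cap top z",np.percentile(P[m][:,2],[50,90]))
E
```

```text
t 15.35 p [579.6 152.9 153.2] yaw 158.92 z [ 6.e-04  1.e-04 -1.e+00] q [ 33.9   2.5  -3.1   0.  -84.4 -55. ] F [ 0.01  0.45 -0.31] T [ 0.012 -0.021 -0.02 ] gap 55.08 grip 21.8
shift [-231.1  153.4    3.2] rotz -0.0014
tray wrist 1529 ((517.224609375, 421.61041259765625), (160.3501434326172, 149.78646850585938), 3.8277273178100586) 3.619133275032709
cap top z [182.21817062 183.25847365]
```

View pics/l1.png

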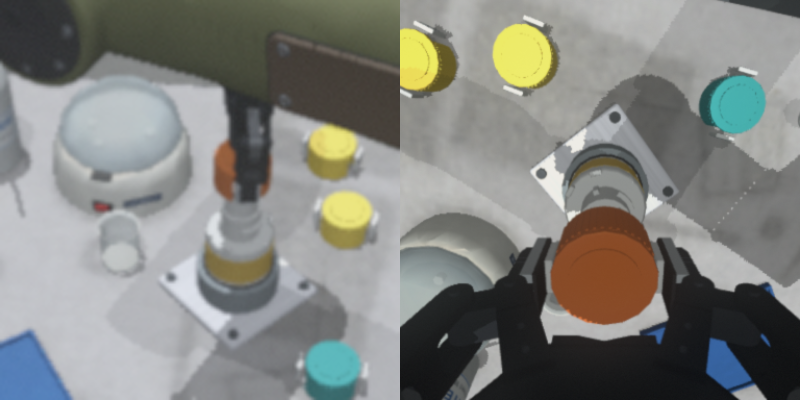

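The cap is clear of the neck, held level at (240,168) on the left and (605,265) on the right. Next I carry it over the tray.

Emit:
drive_tool --slide '[[-10, 7, 0], [-32, 21, 0], [-60, 40, 0], [-90, 60, 0], [-120, 80, 0], [-150, 100, 0], [-180, 120, 0], [-206, 137, 0], [-224, 149, 0], [-231, 153, 0]]' --rot '[[0, 0, 0], [0, 0, 0], [0, 0, 0], [0, 0, 0], [0, 0, 0], [0, 0, 0], [0, 0, 0], [0, 0, 0], [0, 0, 0], [0, 0, 0]]' --claw '[60, 60, 60, 60, 60, 60, 60, 60, 60, 60]'

```text
time_s: 16.45
ee_pos: [518.6, 425.5, 151.2]
tcp_rot: [[-0.358, -0.934, -0.001], [-0.934, 0.358, -0.001], [0.001, 0.001, -1.0]]
contact_force: [-1.3, -0.5, -1.1]
finger_gap: 55.1
grip_force: 21.8
```

Emit:
drive_tool --slide '[[0, 0, 8], [0, 0, 24], [0, 0, 42], [0, 0, 60], [0, 0, 78], [0, 0, 94], [0, 0, 107], [0, 0, 116], [0, 0, 122], [0, 0, 124]]' --rot '[[0, 0, 0], [0, 0, 0], [0, 0, 0], [0, 0, 0], [0, 0, 0], [0, 0, 0], [0, 0, 0], [0, 0, 0], [0, 0, 0], [0, 0, 0]]' --claw '[60, 60, 60, 60, 60, 60, 60, 60, 60, 60]'

```text
time_s: 17.45
ee_pos: [519.7, 423.3, 27.7]
tcp_rot: [[-0.36, -0.933, -0.0], [-0.933, 0.36, -0.0], [0.0, 0.0, -1.0]]
contact_force: [0.0, 0.6, -0.5]
finger_gap: 55.3
grip_force: 21.8
```

```bash
python3 - <<'E'
from h import *
to(519.6,423.2,9,159)
w=read_camera("wrist");hsv=cv2.cvtColor(w["img"],cv2.COLOR_BGR2HSV);P=cloud(w)
m=cv2.inRange(hsv,(3,130,60),(18,255,255))>0; print("cap top z",np.percentile(P[m][:,2],[50,90]))
m=cv2.inRange(hsv,(105,130,50),(122,255,255))>0; print("tray z",np.median(P[m][:,2]))
E
```

```text
t 17.45 p [519.7 423.3  27.7] yaw 158.91 z [-2.e-04 -4.e-04 -1.e+00] q [ 56.2  16.6  -0.6   0.  -72.9 -77.3] F [ 0.02  0.59 -0.54] T [0.006 0.033 0.04 ] gap 55.3 grip 21.8
shift [ 0.1  0.1 18.7] rotz -0.0015
cap top z [55.27231773 56.32321339]
tray z 3.7647638318674126
```

Emit:
drive_tool --slide '[[0, 0, 3], [0, 0, 6], [0, 0, 9], [0, 0, 12], [0, 0, 14], [0, 0, 15], [0, 0, 16], [0, 0, 17], [0, 0, 17], [0, 0, 17]]' --rot '[[0, 0, 0], [0, 0, 0], [0, 0, 0], [0, 0, 0], [0, 0, 0], [0, 0, 0], [0, 0, 0], [0, 0, 0], [0, 0, 0], [0, 0, 0]]' --claw '[60, 60, 60, 60, 60, 60, 60, 60, 60, 60]'

```text
time_s: 18.5
ee_pos: [519.8, 423.5, 11.3]
tcp_rot: [[-0.36, -0.933, 0.0], [-0.933, 0.36, -0.0], [-0.0, -0.0, -1.0]]
contact_force: [0.6, -0.8, -0.6]
finger_gap: 55.3
grip_force: 21.8
```

Emit:
drive_tool --slide '[[0, 0, 0.2], [0, 0, 0.4], [0, 0, 0.6], [0, 0, 0.8], [0, 0, 1], [0, 0, 1.2], [0, 0, 1.4], [0, 0, 1.5], [0, 0, 1.5], [0, 0, 1.5]]' --rot '[[0, 0, 0], [0, 0, 0], [0, 0, 0], [0, 0, 0], [0, 0, 0], [0, 0, 0], [0, 0, 0], [0, 0, 0], [0, 0, 0], [0, 0, 0]]' --claw '[60, 60, 60, 60, 60, 60, 60, 60, 60, 60]'

```text
time_s: 19.5
ee_pos: [519.8, 423.4, 9.7]
tcp_rot: [[-0.36, -0.933, -0.0], [-0.933, 0.36, -0.0], [0.0, -0.0, -1.0]]
contact_force: [-0.1, -0.0, -0.9]
finger_gap: 55.1
grip_force: 21.8
```

Emit:
drive_tool --slide '[[0, 0, 0.2], [0, 0, 0.4], [0, 0, 0.6], [0, 0, 0.8], [0, 0, 1], [0, 0, 1.2], [0, 0, 1.4], [0, 0, 1.5], [0, 0, 1.5], [0, 0, 1.5]]' --rot '[[0, 0, 0], [0, 0, 0], [0, 0, 0], [0, 0, 0], [0, 0, 0], [0, 0, 0], [0, 0, 0], [0, 0, 0], [0, 0, 0], [0, 0, 0]]' --claw '[60, 60, 60, 60, 60, 60, 60, 60, 60, 60]'

```text
time_s: 20.5
ee_pos: [520.0, 423.5, 8.6]
tcp_rot: [[-0.36, -0.933, 0.0], [-0.933, 0.36, 0.0], [-0.0, -0.0, -1.0]]
contact_force: [-1.9, -0.7, 2.8]
finger_gap: 55.1
grip_force: 22.8
```

Touched down at 8.6 with about 3 N. I open slowly.

Emit:
drive_tool --slide '[[0, 0, 0], [0, 0, 0], [0, 0, 0], [0, 0, 0], [0, 0, 0], [0, 0, 0], [0, 0, 0], [0, 0, 0], [0, 0, 0], [0, 0, 0]]' --rot '[[0, 0, 0], [0, 0, 0], [0, 0, 0], [0, 0, 0], [0, 0, 0], [0, 0, 0], [0, 0, 0], [0, 0, 0], [0, 0, 0], [0, 0, 0]]' --claw '[66, 69, 72, 75, 78, 82, 86, 90, 95, 95]'

```text
time_s: 21.5
ee_pos: [519.8, 423.4, 8.2]
tcp_rot: [[-0.36, -0.933, -0.0], [-0.933, 0.36, -0.0], [0.0, -0.0, -1.0]]
contact_force: [-0.4, 0.8, 0.7]
finger_gap: 81.2
grip_force: 0.0
```

Emit:
drive_tool --slide '[[0, 0, -2], [0, 0, -6], [0, 0, -12], [0, 0, -20], [0, 0, -35], [0, 0, -55], [0, 0, -75], [0, 0, -95], [0, 0, -110], [0, 0, -120]]' --rot '[[0, 0, 0], [0, 0, 0], [0, 0, 0], [0, 0, 0], [0, 0, 0], [0, 0, 0], [0, 0, 0], [0, 0, 0], [0, 0, 0], [0, 0, 0]]' --claw '[95, 95, 95, 95, 95, 95, 95, 95, 95, 95]'

```text
time_s: 22.5
ee_pos: [520.2, 423.8, 130.8]
tcp_rot: [[-0.36, -0.933, 0.002], [-0.933, 0.36, 0.002], [-0.002, -0.001, -1.0]]
contact_force: [-0.1, -0.4, -0.1]
finger_gap: 81.2
grip_force: 0.0
```

```bash
python3 - <<'E'
from h import *
to(519.6,423.2,9,159)
w=read_camera("wrist");c=read_camera("scene");hsv=cv2.cvtColor(w["img"],cv2.COLOR_BGR2HSV);P=cloud(w)
m=cv2.inRange(hsv,(3,130,60),(18,255,255))>0; q=P[m]; q=q[q[:,2]>30]; print("cap top",np.median(q,0),q[:,2].std())
cv2.imwrite("pics/f.png",np.hstack([cv2.resize(w["img"],(400,300)),cv2.resize(c["img"],(400,300))]))
E
```

```text
t 22.5 p [520.2 423.8 130.8] yaw 158.92 z [ 0.0017  0.0018 -1.    ] q [ 56.2  13.5   6.7   0.  -83.1 -77.3] F [-0.11 -0.39 -0.06] T [-0.013 -0.033  0.015] gap 81.23 grip 0.0
shift [  1.1   0.4 121.7] rotz -0.0014
cap top [518.75377672 421.95680363  36.52343443] 12.052013515196862
```

View pics/f.png

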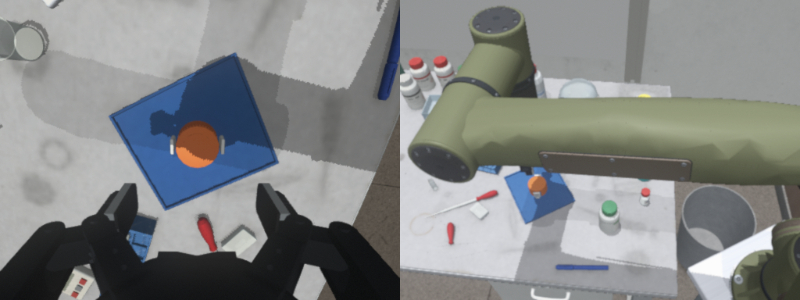

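The cap stands upright near the tray's centre (wrist view (197,145)), its top at z 36.5 as expected. The bottle and vial are upright at (609,210) and (645,196).

```bash
python3 -c "
from plant import env
print(env.close_job())"
```

```text
the job is handed in; nothing more can be done
None
```

I squeezed the orange cap's tabs, turned it anticlockwise to its firm stop at about 0.9 rad, lifted it off, and set it top side up near the centre of the blue tray. The job was handed in at about 22.6 s, and twist stayed at or below about 0.40 N m in the readings taken after each move.

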